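Present the grey keycard sleeve to the sloping reader

TASK

Take the grey keycard sleeve out of its slot in the wooden rack, turn it so that it lies parallel to the sloping face of the card reader, and hold it there still in the gripper, centred over the face about 4 cm off it and without the sleeve ever touching the reader. The program finishes while still holding the sleeve raised like this. Leave the white fob and the blue sleeve in the rack and do not disturb the other things on the shelf.

Things in the scene. Friction and masses are not known exactly. Their poses are not given: they have to be found in the camera images.
- sleeve: Rigid grey plastic keycard sleeve, a flat plate 8 mm thick (its x), 58 mm wide (its y), 100 mm long (its z), about 45 g, both faces alike. Origin at the centre of its bottom end, z towards its top end. It starts upright in any one of the rack's three slots, with about 1 mm play all round and its top 62 mm above the rack's top; it pulls straight up.
- sleeve_mid (a point): The middle of the grey sleeve, 50 mm from either end.
- rack: Wooden rack, fixed, 60 mm (x) by 275 mm (y) by 45 mm high, origin at the centre of its underside. Three slots open upward in a row along its y, centres at y = -88, 0 and +88 mm, each about 10.5 mm (x) by 61 mm (y) and 38 mm deep. It holds the grey sleeve, the blue sleeve and the white fob in any order.
- pad: Black sloping face of the card reader with a green field and white dot: a slab 100 mm (its x) by 85 mm (its y), 20 mm thick. Origin at the centre of the face, 75 mm above the shelf; z points straight out of the face (50 degrees from vertical), x up the slope (40 degrees from vertical), y is level. The face looks away from the robot, turned up to about 25 degrees.
- reader: The whole card reader, fixed: dark foot plate 120 by 100 by 12 mm and a post behind the slab, highest point about 115 mm above the shelf. Origin on the shelf straight under the centre of the face; its -x is the level direction in which the face looks.
- blue_sleeve: Blue sleeve of the same size as the grey one, in the rack; leave it. Origin at its bottom end.
- fob: White resin fob, a plate 8 by 56 by 88 mm with a round top, in the rack; leave it. Origin at its bottom end.
- key: Copper flat key, 70 mm long and 5 mm thick, lying on the shelf; bystander. Origin at its underside.
- stone: Grey river stone weight, 70 mm across and 32 mm high; bystander. Origin at its underside.
- mug: Blue mug, 80 mm across, 90 mm high, handle at its +y; bystander. Origin at its underside.
- bottle: Clear bottle, 56 mm across, 140 mm high; bystander. Origin at its underside.
Things that resemble listed ones, but are neither listed nor needed, are in the scene too. What is shaped like the sleeve but pink is not meant. What is shaped like the reader but purple is not meant.

How it is judged (in metres and radians):
On the way:
1. the grey sleeve is drawn right out of the rack, in the gripper (z of sleeve in the frame of rack above 0.06 m and contact force between sleeve and the fingers above 0.5 N), for 0.1 s.
At the end, for the whole second after the job is handed in: The grey sleeve is held still in the gripper, parallel to the reader's sloping face within 12.5 degrees (either face towards it, any way round in its plane), its middle 18 to 70 mm off the face and within 25 mm of the face's centre both up-down and sideways, touching neither reader nor rack (angle between the x axis of sleeve and the z axis of pad, either way round below 0.22 rad and z of sleeve_mid in the frame of pad between 0.018 and 0.07 m and x of sleeve_mid in the frame of pad between -0.025 and 0.025 m and y of sleeve_mid in the frame of pad between -0.025 and 0.025 m and height (world z) of sleeve_mid above 0.06 m and contact force between sleeve and the fingers above 0.5 N and contact force between sleeve and reader below 0.1 N and contact force between sleeve and rack below 0.1 N and linear speed of sleeve below 0.03 m/s and angular speed of sleeve below 0.3 rad/s); the arm keeps its last pose, push and grip.
It fails at once if the grey sleeve touches the reader (contact force between sleeve and reader above 1 N).
It fails at once if the blue sleeve or the white fob is moved from its place by more than 25 mm (distance of any of blue_sleeve, fob from where it was at the start of the episode above 0.025 m).
It fails at once if the key, stone, mug or bottle is moved from its place by more than 25 mm (distance of any of key, stone, mug, bottle from where it was at the start of the episode above 0.025 m).
It also fails if it takes over 43 s, if anything falls off the work surface, if the arm or the gripper's body presses on something with over 40 N, if the wrist force passes 120 N, or if a joint passes its speed limit or range.

ROBOT

A 7-joint arm with a two-finger parallel gripper is mounted at the origin on the work surface. World frame = base frame: x ahead of the robot, y to its left, z up, the work surface at z = 0. Lengths are in mm, angles in rad, forces in N, time in s.
With the tool pointing down it reaches from about 425 to 950 mm from the base axis. Payload 4.7 kg.
Tool frame: the origin (TCP) lies on the mounting face of the last link; the fingertips stand 173 mm ahead of it and the grasp point (between the pads) lies 155 mm ahead of it; z points along the fingers, y is the line along which they close (so a half turn about z gives the same grasp; the last joint's range is limited). The gripper opens to 85 mm and grips with 20 to 120 N. Pads are 22 mm wide; open, the fingers measure 114 mm over their backs; the gripper's body (76 mm by 85 mm) begins 54 mm behind the grasp point. The pads swing forward as they close: fully open they stand 13 mm farther back than shut.
Start: joints at [1.138, 0.469, -0.049, 1.532, 0.024, 1.141, -0.082], TCP at [265.253, -620.702, 404.735] pointing down, gripper open.
Joint ranges: [-2.59, 2.59], [-0.33, 1.99], [-1.39, 1.29], [0.1, 2.45], [-1.04, 4.18], [0.21, 1.99], [-2.66, 2.66]. Speed limits (rad/s): [2.57, 2.57, 3.14, 3.14, 3.14, 3.14, 3.14].

INTERFACE

Orientations are given as a unit quaternion [x, y, z, w].
In Python, from rig import sense, get_image, camera_info, hand_in gives the robot as it stands.
- The arm moves only by the tool send_rows, never from a script. Its argument "commands" is a list of rows, each an object of numbers: "tx", "ty", "tz": the shift along the world's x, y, z in mm; "turn": the turn about the world's z in rad; "grip": the opening, from -1 (shut) to 1 (fully open). A call has exactly 8 rows; each row is the pose to reach, as a shift and turn from the pose commanded when the call began; what a row does not reach only later rows make up. A row lasts 1/10 s, in which the tool goes at most 50 mm and 8.59 degrees, less where a joint would pass 70% of its speed; a pose out of reach is approached as far as the arm can. A call with a gripper value outside its range is refused whole. The fingers move at their own pace and stop on an object; "squeeze" is the grip in N (left out, the last holds). Time passes only in rows, so rows that repeat a pose let the fingers close, or fill a call up. It gives the time, the measured TCP pose, the force, the opening and the grip force at its end, in the units of the state.
- sense(): the state, without advancing time (a new reading comes with each control period).
- get_image(name): name is "side" or "top" or "wrist"; returns the picture (480x640x3 uint8, red, green, blue); there is no depth.
- camera_info(name): a dict with "fx", "fy", "cx", "cy" (pixels), "k1" (the pictures are not rectified: a ray, as slopes to the right and down, at radius r is drawn at 1 + k1 r^2 times it, then the intrinsics apply), "origin" and "orientation" of the camera in the world; the wrist camera has in their place "T_tool_cam" (4x4, takes a point from camera to tool coordinates, whose origin is the TCP and whose axes are the flange's). Camera axes: x right, y up, looking along -z (the intrinsics and any distortion apply to the point x, -y, -z); pixel columns grow to the right and rows downward; lengths in mm; the calibration is good to about 2 mm. A picture is of the moment at which its call begins: read the wrist's pose just before it. camera_info takes no time and is no camera call.
- hand_in(): hands the job in; it is judged then, once.
The state is a dict: "time": time; "joints": joint angles; "joint_vel": joint speeds; "tau": joint torques, N m; "position": TCP position; "tcp_rot": TCP orientation; "contact_force": force on the tool from outside, world axes, zero at the start; "wrist_torque": the same for the moment, N m; "opening": finger opening in mm; "grip_force": force on a finger pad.
Only numpy, scipy, OpenCV 4.12 (cv2) and the standard library are available. Lean on these libraries where they do the work, as an engineer would, in place of code of your own. Each camera call takes 0.05 s, during which the arm holds its last target. There are 200 camera calls.

## Working session

There is one attempt and no reset: what is moved stays moved. The work goes in short steps, Python scripts to look and compute and a tool call to move; the robot and the scene stay as the last step left them, time stands still between calls to the robot, and variables do not carry over. Pictures are saved under pics/ and viewed, at most 10 in all, crops included, and the job is handed in when it is done.

Besides the shell and the picture viewer there is one more tool, called after "Request:" as a command line: name --argument value ..., lists and objects as JSON in quotes. send_rows: Moves the arm, as the interface text tells. Its arguments: {"type":"object","properties":{"commands":{"type":"array"},"squeeze":{"type":"number"}},"required":["commands"]}

```bash
mkdir -p pics
cat > h.py <<'E'
import numpy as np, cv2
from scipy.spatial.transform import Rotation as R
from rig import sense, get_image, camera_info, hand_in
def cam(name):
    c=camera_info(name)
    if 'origin' in c: return c,np.array(c['origin'],float),R.from_quat(c['orientation']).as_matrix()
    s=sense();T=np.array(c['T_tool_cam']);Rt=R.from_quat(s['tcp_rot']).as_matrix()
    return c,Rt@T[:3,3]+np.array(s['position']),Rt@T[:3,:3]
def proj(cm,P):
    c,o,M=cm;p=(np.atleast_2d(P)-o)@M; a=p[:,0]/-p[:,2]; b=-p[:,1]/-p[:,2]
    f=1+c['k1']*(a*a+b*b); return np.c_[c['fx']*a*f+c['cx'],c['fy']*b*f+c['cy']]
def ray(cm,u,v):
    c,o,M=cm; x=(u-c['cx'])/c['fx'];y=(v-c['cy'])/c['fy'];a,b=x,y
    for _ in range(20): f=1+c['k1']*(a*a+b*b);a,b=x/f,y/f
    return o,M@np.array([a,-b,-1.])
def onz(cm,u,v,z):
    o,d=ray(cm,u,v); return o+d*(z-o[2])/d[2]
def save(img,n): cv2.imwrite('pics/'+n,cv2.cvtColor(img,cv2.COLOR_RGB2BGR))
E
python3 - <<'E'
from h import *
for n in('top','side'):
    save(get_image(n),n+'0.png'); print(camera_info(n))
s=sense();print(s['tcp_rot'],s['opening'],s['time'])
E
```

```text
{'fx': 443.8589992826311, 'fy': 443.8589992826311, 'cx': 316.0788428638306, 'cy': 240.0802550065352, 'k1': -0.11211502974527186, 'origin': array([ 446.38124273,   -4.86080782, 1131.81784387]), 'orientation': array([-0.03089338,  0.0349436 ,  0.71492156, -0.69764727])}
{'fx': 475.1214425740692, 'fy': 475.1214425740692, 'cx': 314.01593992383573, 'cy': 237.54134053660997, 'k1': 0.032574158323265656, 'origin': array([146.86649492, 798.85606683, 676.86766137]), 'orientation': array([-0.1063192 ,  0.45476678,  0.85860131, -0.21139345])}
[ 9.79682802e-01  2.00551281e-01 -2.03012432e-04 -8.65408668e-04] 85.19760559406187 0.1
```

View pics/top0.png

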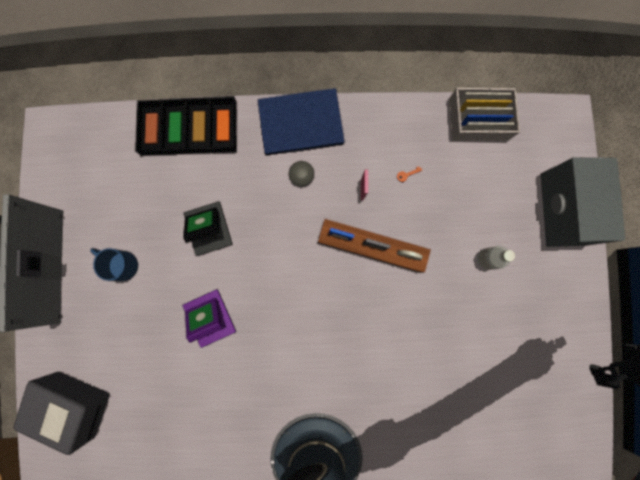

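View pics/side0.png

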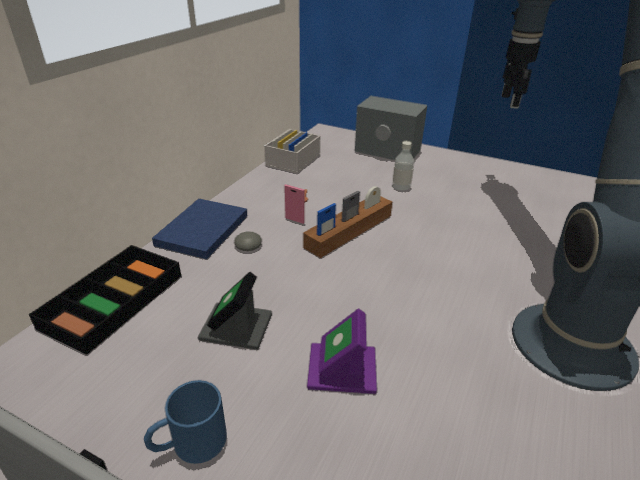

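```bash
cat > m.py <<'E'
from h import *
from scipy.optimize import minimize
ims={n:cv2.imread(f'pics/{n}0.png') for n in('top','side')}; cm={n:cam(n) for n in ims}
def comp(mask,seed,r=6):
    k,l,st,ce=cv2.connectedComponentsWithStats(mask.astype(np.uint8))
    x,y=seed; w=l[y-r:y+r+1,x-r:x+r+1]; w=w[w>0]
    i=np.bincount(w).argmax(); return (l==i),ce[i],st[i]
hsv={n:cv2.cvtColor(i,cv2.COLOR_BGR2HSV) for n,i in ims.items()}
def rng(n,lo,hi): return cv2.inRange(hsv[n],lo,hi)>0
# rack
def box(lx,ly,z0,z1): return np.array([[a*lx/2,b*ly/2,z] for a in(-1,1) for b in(-1,1) for z in(z0,z1)])
def place(P,x,y,t): return P@R.from_euler('z',t).as_matrix().T+[x,y,0]
S=4
def hull(n,P):
    m=np.zeros((480*S,640*S),np.uint8); h=cv2.convexHull((proj(cm[n],P)*S).astype(np.float32)); cv2.fillConvexPoly(m,np.round(h+S/2-.5).astype(np.int32),1); return m>0
def fit(P,masks,x0,stp):
    big={n:cv2.resize(m.astype(np.uint8),None,fx=S,fy=S,interpolation=cv2.INTER_NEAREST)>0 for n,m in masks.items()}
    def c(p):
        return sum(1-(lambda h:(h&big[n]).sum()/(h|big[n]).sum())(hull(n,place(P,*p))) for n in big)
    r=minimize(c,x0,method='Nelder-Mead',options=dict(initial_simplex=[x0]+[np.array(x0)+d for d in np.diag(stp)],xatol=.05,fatol=1e-4))
    return r.x,r.fun
B=box(60,275,0,45)
for names in(('top',),('side',),('top','side')):
    ms={}
    for n,s in(('top',(374,258)),('side',(330,240))):
        if n in names:
            m,_,st=comp(rng(n,(3,100,40),(16,255,255)),s); m=cv2.morphologyEx(m.astype(np.uint8),cv2.MORPH_CLOSE,np.ones((13,13)))>0
            ms[n]=m
    p,f=fit(B,ms,[480,-125,-.28],[15,15,.1]); print('rack',names,p.round(3),round(f,3))
# pad dot
rs=[]
for n,s in(('top',(200,221)),('side',(233,293))):
    g=rng(n,(45,80,25),(85,255,255)); gm,_,st=comp(g,s,10); 
    gc=cv2.convexHull(np.argwhere(gm)[:,::-1].astype(np.int32))
    f=np.zeros((480,640),np.uint8); cv2.fillConvexPoly(f,gc,1); d=(f>0)&~gm
    M=cv2.moments(f,True); ctr=(M['m10']/M['m00'],M['m01']/M['m00'])
    print(n,st,'hull ctr',np.round(ctr,1),'dot',np.argwhere(d).mean(0)[::-1].round(1),d.sum(), 'z75',onz(cm[n],*ctr,75).round(1)); rs.append(ray(cm[n],*ctr))
(o1,d1),(o2,d2)=rs; t=np.linalg.lstsq(np.c_[d1,-d2],o2-o1,rcond=None)[0]; print('tri',(o1+t[0]*d1).round(1),(o2+t[1]*d2).round(1))
a=cv2.resize(ims['top'][190:265,170:245],(600,600),interpolation=cv2.INTER_CUBIC)
cv2.imwrite('pics/c1.png',a)
E
python3 m.py
```

```text
rack ('top',) [ 5.32174e+02 -1.55398e+02 -2.99000e-01] 0.059
rack ('side',) [ 5.31603e+02 -1.54367e+02 -2.92000e-01] 0.2
rack ('top', 'side') [ 5.32099e+02 -1.56094e+02 -2.99000e-01] 0.259
top [187 210  26  23 369] hull ctr [199.4 220.8] dot [198.9 220.8] 67 z75 [598.6 268.7  75. ]
side [213 279  31  39 235] hull ctr [227.7 297.7] dot [227.9 297.1] 76 z75 [597.9 269.   75. ]
tri [598.6 268.8  74.6] [598.3 268.7  74.6]
```

View pics/c1.png

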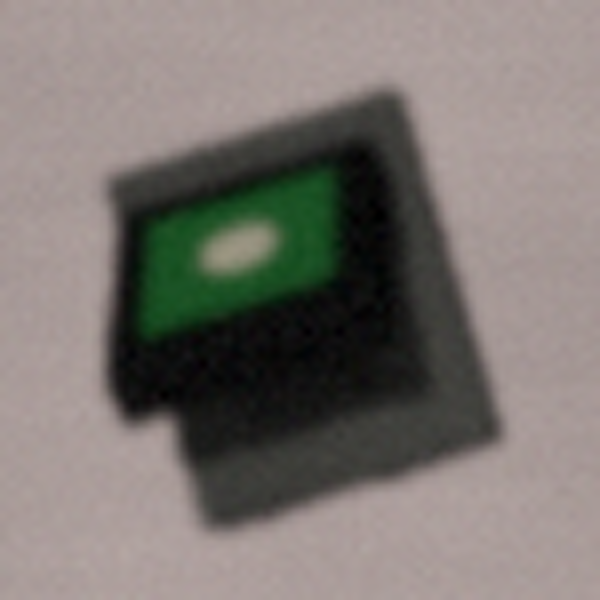

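```bash
cat > m2.py <<'E'
from h import *
c=cam('top')
q=[onz(c,170+u/8-.44,190+v/8-.44,12)[:2] for u,v in((108,180),(400,88),(500,437),(210,528))]
for i in range(4):
    d=q[(i+1)%4]-q[i]; print(q[i].round(1),np.linalg.norm(d).round(1),np.arctan2(d[1],d[0]).round(3))
for t in(12,): print('foot ctr',np.mean(q,0).round(1))
im=cv2.imread('pics/top0.png');side=cv2.imread('pics/side0.png')
from m import place,box
for n,i in(('top',im),('side',side)):
    cc=cam(n)
    for P in (place(box(8,58,107,107),532.2,-155.4,-.299),place(box(60,275,45,45),532.2,-155.4,-.299)):
        for p in proj(cc,P): cv2.circle(i,tuple(np.round(p*16).astype(int)),8,(0,255,0),-1,cv2.LINE_AA,4)
A=cv2.resize(im[195:285,305:445],(700,450));Bq=cv2.resize(side[175:265,290:430],None,fx=5,fy=5)
cv2.imwrite('pics/c2.png',np.vstack([cv2.resize(A,(500,321)),cv2.resize(Bq,(430,277)) if 0 else cv2.resize(Bq,(500,321))])[:600])
E
python3 m2.py | grep -v -e rack -e tri
```

```text
[631.6 327.8] 98.9 -1.292
[658.8 232.8] 117.6 -2.868
[545.6 201. ] 97.1 1.851
[518.8 294.3] 117.7 0.289
foot ctr [588.7 264. ]
top [187 210  26  23 369] hull ctr [199.4 220.8] dot [198.9 220.8] 67 z75 [598.6 268.7  75. ]
side [213 279  31  39 235] hull ctr [227.7 297.7] dot [227.9 297.1] 76 z75 [597.9 269.   75. ]
```

View pics/c2.png

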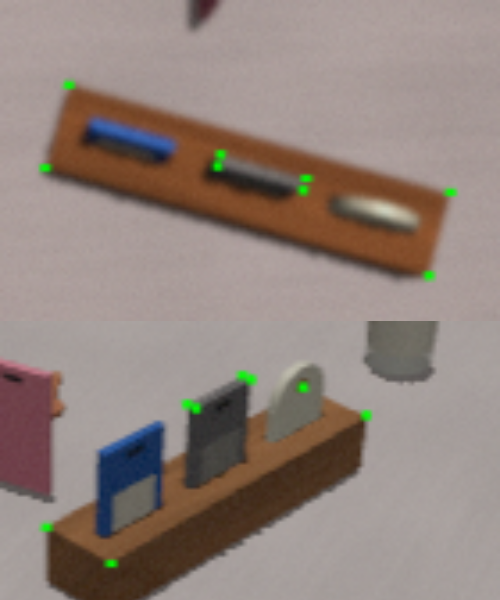

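Request:
send_rows --commands '[{"tx":40,"ty":25,"tz":0,"turn":-0.1,"grip":0.6},{"tx":65,"ty":65,"tz":0,"turn":-0.2,"grip":0.6},{"tx":90,"ty":105,"tz":0,"turn":-0.3,"grip":0.6},{"tx":115,"ty":145,"tz":0,"turn":-0.4,"grip":0.6},{"tx":137,"ty":187,"tz":0,"turn":-0.5,"grip":0.6},{"tx":160,"ty":230,"tz":0,"turn":-0.6,"grip":0.6},{"tx":182,"ty":273,"tz":0,"turn":-0.7,"grip":0.6},{"tx":204,"ty":316,"tz":0,"turn":-0.703,"grip":0.6}]'

```text
time: 0.9
position: [469.7, -302.7, 404.5]
tcp_rot: [0.989, -0.15, -0.0, 0.0]
contact_force: [0.4, -0.7, -0.3]
opening: 68.1
grip_force: 0.0
```

Request:
send_rows --commands '[{"tx":16,"ty":38,"tz":-15,"turn":0,"grip":0.6},{"tx":32,"ty":76,"tz":-30,"turn":0,"grip":0.6},{"tx":48,"ty":114,"tz":-50,"turn":0,"grip":0.6},{"tx":60,"ty":140,"tz":-70,"turn":0,"grip":0.6},{"tx":63,"ty":150,"tz":-80,"turn":0,"grip":0.6},{"tx":63,"ty":150,"tz":-85,"turn":0,"grip":0.6},{"tx":63,"ty":150,"tz":-85,"turn":0,"grip":0.6},{"tx":63,"ty":150,"tz":-85,"turn":0,"grip":0.6}]'

```text
time: 1.7
position: [531.8, -157.0, 320.3]
tcp_rot: [0.989, -0.151, 0.0, 0.001]
contact_force: [0.2, -0.2, 0.5]
opening: 68.5
grip_force: 0.0
```

```bash
cat > w.py <<'E'
from h import *
s=sense();Rt=R.from_quat(s['tcp_rot']).as_matrix()
print(np.round(s['position'],1),Rt.round(3).tolist(),s['opening'],s['time'],np.round(s['joints'],2))
c=cam('wrist'); im=get_image('wrist'); cv2.imwrite('pics/w1r.png',im[:,:,::-1]); im=im.copy()
from m import place,box
for x0,y0,t,col in((532.2,-155.4,-.299,(0,255,0)),):
    for P in (place(box(8,58,107,107),x0,y0,t),place(box(60,275,45,45),x0,y0,t)):
        for p in proj(c,P): cv2.circle(im,tuple(np.round(p*16).astype(int)),40,col,-1,cv2.LINE_AA,4)
save(im,'w1.png')
E
python3 w.py | grep -v -e rack -e tri -e hull
```

```text
[ 531.8 -157.   320.3] [[0.955, -0.298, 0.001], [-0.298, -0.955, -0.001], [0.001, 0.001, -1.0]] 68.49886616457427 1.7 [ 0.3   0.37 -0.12  1.91  0.06  0.87 -1.72]
```

View pics/w1.png

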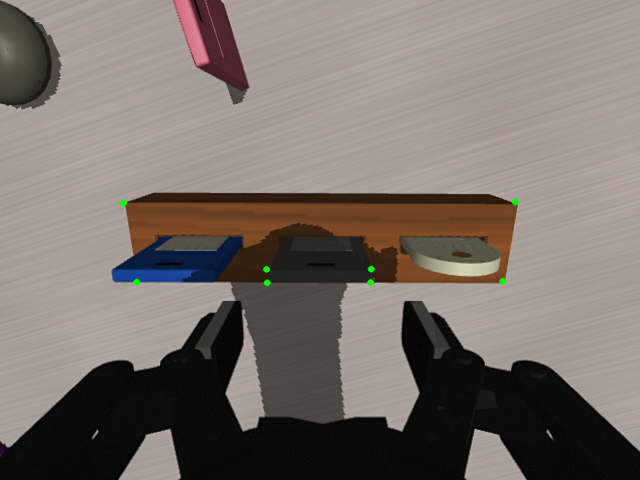

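Request:
send_rows --commands '[{"tx":0,"ty":0,"tz":-30,"turn":0,"grip":0.6},{"tx":0,"ty":0,"tz":-60,"turn":0,"grip":0.6},{"tx":0,"ty":0,"tz":-80,"turn":0,"grip":0.6},{"tx":0,"ty":0,"tz":-90,"turn":0,"grip":0.6},{"tx":0,"ty":0,"tz":-98,"turn":0,"grip":0.6},{"tx":0,"ty":0,"tz":-98,"turn":0,"grip":0.6},{"tx":0,"ty":0,"tz":-98,"turn":0,"grip":0.6},{"tx":0,"ty":0,"tz":-98,"turn":0,"grip":0.6}]'

```text
time: 2.55
position: [535.3, -157.4, 228.0]
tcp_rot: [0.989, -0.151, 0.006, 0.001]
contact_force: [-3.6, -3.5, 27.8]
opening: 68.5
grip_force: 12.7
```

```bash
sed -i 's/w1r/w2r/;s/w1.png/w2.png/' w.py; python3 w.py | grep -v -e rack -e tri -e hull
```

```text
[ 535.3 -157.4  228. ] [[0.954, -0.298, 0.012], [-0.298, -0.954, -0.004], [0.013, 0.0, -1.0]] 68.46857333537314 2.55 [ 0.29  0.5  -0.1   1.97  0.08  0.67 -1.74]
```

View pics/w2.png

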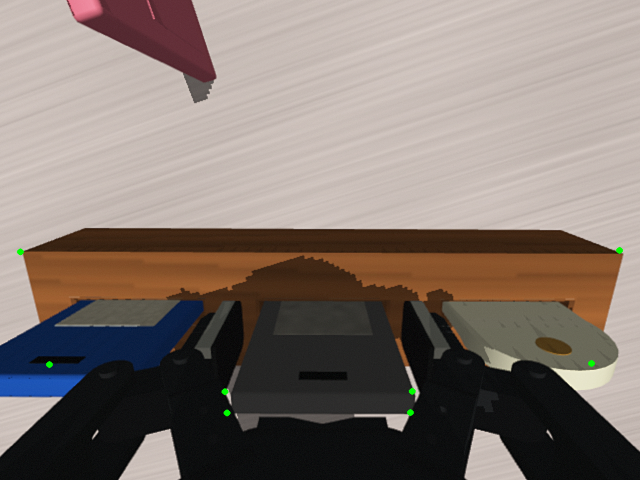

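Run:
```python
from h import *
s=sense();F=np.array(s['contact_force']);M=np.array(s['wrist_torque']);print(F,M,s['grip_force'])
Rt=R.from_quat(s['tcp_rot']).as_matrix()
# contact offset from TCP in tool frame for a mostly vertical force
Ft,Mt=Rt.T@F,Rt.T@M; print(Ft.round(2),Mt.round(3))
for z in(.1,.12,.165): print(z,'x',((Mt[1]-z*Ft[0])/-Ft[2]*1e3).round(1),'y',((Mt[0]+z*Ft[1])/Ft[2]*1e3).round(1))
c=cam('wrist')
for zz in(110,150,160,168): print(zz,proj(c,[(Rt@[dx,y,zz])+s['position'] for dx in(-11,11) for y in(-34,34)]).round(0).tolist())
```

```text
[-3.90485037 -2.33628356 27.40469023] [0.89567797 0.16838728 0.13947327] 12.634851783514023
[ -2.67   3.4  -27.44] [ 0.806 -0.428 -0.129]
0.1 x -5.9 y -41.8
0.12 x -3.9 y -44.2
0.165 x 0.5 y -49.8
110 [[204.0, 446.0], [439.0, 446.0], [195.0, 382.0], [447.0, 382.0]]
150 [[236.0, 361.0], [407.0, 361.0], [231.0, 311.0], [412.0, 312.0]]
160 [[241.0, 347.0], [402.0, 347.0], [237.0, 299.0], [406.0, 300.0]]
168 [[245.0, 336.0], [398.0, 337.0], [242.0, 291.0], [401.0, 291.0]]
```

Request:
send_rows --commands '[{"tx":0,"ty":0,"tz":9,"turn":0,"grip":0.6},{"tx":0,"ty":0,"tz":9,"turn":0,"grip":0.6},{"tx":0,"ty":0,"tz":9,"turn":0,"grip":0.6},{"tx":0,"ty":0,"tz":9,"turn":0,"grip":0.45},{"tx":0,"ty":0,"tz":9,"turn":0,"grip":0.45},{"tx":0,"ty":0,"tz":9,"turn":0,"grip":0.45},{"tx":0,"ty":0,"tz":9,"turn":0,"grip":0.45},{"tx":0,"ty":0,"tz":9,"turn":0,"grip":0.45}]' --squeeze 25

```text
time: 3.4
position: [532.2, -154.6, 230.5]
tcp_rot: [0.989, -0.149, -0.0, -0.0]
contact_force: [0.9, -0.2, -0.3]
opening: 62.2
grip_force: 0.0
```

Request:
send_rows --commands '[{"tx":0,"ty":-1.5,"tz":0,"turn":0,"grip":0.45},{"tx":0,"ty":-1.5,"tz":0,"turn":0,"grip":0},{"tx":0,"ty":-1.5,"tz":0,"turn":0,"grip":0},{"tx":0,"ty":-1.5,"tz":0,"turn":0,"grip":0},{"tx":0,"ty":-1.5,"tz":0,"turn":0,"grip":0},{"tx":0,"ty":-1.5,"tz":0,"turn":0,"grip":0},{"tx":0,"ty":-1.5,"tz":0,"turn":0,"grip":0},{"tx":0,"ty":-1.5,"tz":0,"turn":0,"grip":0}]' --squeeze 30

```text
time: 4.2
position: [532.3, -156.3, 230.8]
tcp_rot: [0.989, -0.149, 0.0, 0.0]
contact_force: [-0.4, -0.2, 0.3]
opening: 57.6
grip_force: 32.2
```

Request:
send_rows --commands '[{"tx":0,"ty":0,"tz":8,"turn":0,"grip":0},{"tx":0,"ty":0,"tz":16,"turn":0,"grip":0},{"tx":0,"ty":0,"tz":24,"turn":0,"grip":0},{"tx":0,"ty":0,"tz":30,"turn":0,"grip":0},{"tx":0,"ty":0,"tz":33,"turn":0,"grip":0},{"tx":0,"ty":0,"tz":33,"turn":0,"grip":0},{"tx":0,"ty":0,"tz":33,"turn":0,"grip":0},{"tx":0,"ty":0,"tz":33,"turn":0,"grip":0}]'

```text
time: 5.0
position: [532.1, -156.2, 263.4]
tcp_rot: [0.989, -0.149, -0.0, 0.0]
contact_force: [-0.8, 0.8, 0.2]
opening: 57.5
grip_force: 32.2
```

```bash
cat > v.py <<'E'
import sys
from h import *
s=sense();print(np.round(s['position'],1),s['time'],s['grip_force'],s['opening'])
tag=sys.argv[1]; x0,x1,y0,y1=map(int,sys.argv[2:6])
a=get_image('side');w=get_image('wrist');cv2.imwrite(f'pics/side_{tag}.png',a[:,:,::-1])
A=cv2.resize(a[y0:y1,x0:x1],(480,480),interpolation=cv2.INTER_CUBIC);B=cv2.resize(w,(320,240))
B=np.vstack([B,np.zeros((240,320,3),np.uint8)]); save(np.hstack([A,B]),f'v_{tag}.png')
E
python3 v.py a 290 410 130 250
```

```text
[ 532.1 -156.2  263.4] 5.0 32.17783749103546 57.51056977671874
```

View pics/v_a.png

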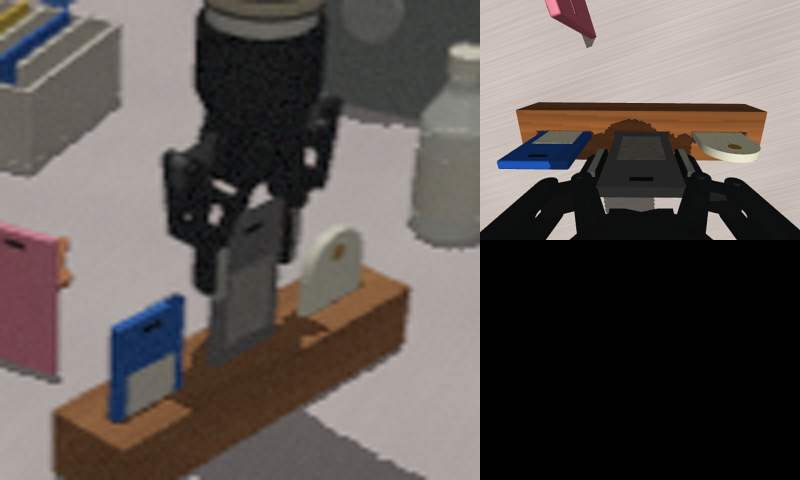

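The sleeve is raised in the grip with its bottom end still in the slot; the blue sleeve and fob are in place. Now I tilt it by moving the grip in an arc about the slot's rim.

Request:
send_rows --commands '[{"tx":-6,"ty":1.9,"tz":0,"turn":0,"grip":0},{"tx":-12,"ty":3.8,"tz":0,"turn":0,"grip":0},{"tx":-17.5,"ty":5.5,"tz":-1,"turn":0,"grip":0},{"tx":-23,"ty":7.2,"tz":-2.6,"turn":0,"grip":0},{"tx":-28,"ty":8.8,"tz":-4.5,"turn":0,"grip":0},{"tx":-33,"ty":10.3,"tz":-6.8,"turn":0,"grip":0},{"tx":-33,"ty":10.3,"tz":-6.8,"turn":0,"grip":0},{"tx":-33,"ty":10.3,"tz":-6.8,"turn":0,"grip":0}]'

```text
time: 5.9
position: [498.7, -145.6, 256.7]
tcp_rot: [0.989, -0.149, -0.001, -0.0]
contact_force: [1.8, -0.0, 2.3]
opening: 57.4
grip_force: 34.4
```

Request:
send_rows --commands '[{"tx":-5,"ty":1.5,"tz":-3,"turn":0,"grip":0},{"tx":-10.5,"ty":3.2,"tz":-6.8,"turn":0,"grip":0},{"tx":-10.5,"ty":3.2,"tz":-6.8,"turn":0,"grip":0},{"tx":-10.5,"ty":3.2,"tz":-6.8,"turn":0,"grip":0},{"tx":-10.5,"ty":3.2,"tz":-6.8,"turn":0,"grip":0},{"tx":-10.5,"ty":3.2,"tz":-6.8,"turn":0,"grip":0},{"tx":-10.5,"ty":3.2,"tz":-6.8,"turn":0,"grip":0},{"tx":-10.5,"ty":3.2,"tz":-6.8,"turn":0,"grip":0}]'

```text
time: 6.7
position: [488.2, -142.6, 249.7]
tcp_rot: [0.989, -0.149, -0.001, -0.0]
contact_force: [0.5, 1.2, 0.4]
opening: 57.8
grip_force: 34.4
```

```bash
python3 v.py b 290 410 130 250
cat > ov.py <<'E'
import sys
from h import *
# overlay predicted sleeve: tilt deg, g (grasp height along sleeve), off (TCP->pivot)
def sleeve(s,th,g,off,bx=0):
    Rt=R.from_quat(s['tcp_rot']).as_matrix(); piv=np.array(s['position'])+Rt@[0,0,off]
    t=np.radians(th); u=Rt@[-np.sin(t),0,-np.cos(t)]; n=Rt@[np.cos(t),0,-np.sin(t)]; y=Rt[:,1]
    return piv,u,n,y,np.array([piv+a*4*n+b*29*y+c*u for c in(-g,100-g) for a in(-1,1) for b in(-1,1)])
E
python3 - <<'E'
from ov import *
s=sense(); a=cv2.imread('pics/side_b.png'); w=get_image('wrist')[:,:,::-1].copy(); cv2.imwrite('pics/wrist_b.png',w)
P=sleeve(s,41,71,153)[4]; print(P.round(0).tolist())
for img,n,r in((a,'side',0),(w,'wrist',3)):
    for p in proj(cam(n),P): cv2.circle(img,tuple(np.round(p*16).astype(int)),8+16*r,(0,255,0),-1,cv2.LINE_AA,4)
A=cv2.resize(a[150:230,310:390],(400,400)); B=cv2.resize(w[100:,120:520],(400,380))
cv2.imwrite('pics/b2.png',np.hstack([A,np.vstack([B,np.zeros((20,400,3),np.uint8)])]))
E
```

```text
[ 488.2 -142.6  249.7] 6.7 34.42178249359131 57.80263182204137
[[538.0, -128.0, 41.0], [521.0, -183.0, 41.0], [544.0, -129.0, 46.0], [527.0, -185.0, 46.0], [475.0, -108.0, 116.0], [458.0, -164.0, 116.0], [481.0, -110.0, 121.0], [464.0, -166.0, 121.0]]
```

View pics/b2.png

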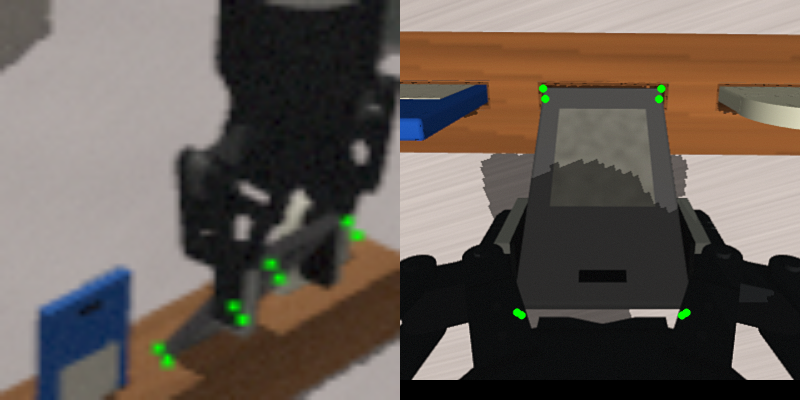

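Request:
send_rows --commands '[{"tx":-5,"ty":1.5,"tz":6,"turn":0,"grip":0},{"tx":-10,"ty":3,"tz":12,"turn":0,"grip":0},{"tx":-12,"ty":4,"tz":20,"turn":0,"grip":0},{"tx":-12,"ty":4,"tz":35,"turn":0,"grip":0},{"tx":-12,"ty":4,"tz":55,"turn":0,"grip":0},{"tx":-12,"ty":4,"tz":75,"turn":0,"grip":0},{"tx":-12,"ty":4,"tz":92,"turn":0,"grip":0},{"tx":-12,"ty":4,"tz":92,"turn":0,"grip":0}]' --squeeze 40

```text
time: 7.65
position: [477.1, -138.8, 344.9]
tcp_rot: [0.989, -0.149, 0.003, 0.0]
contact_force: [0.4, -0.8, -1.2]
opening: 57.5
grip_force: 43.0
```

Request:
send_rows --commands '[{"tx":8,"ty":22,"tz":0,"turn":0.04,"grip":0},{"tx":18,"ty":52,"tz":0,"turn":0.09,"grip":0},{"tx":30,"ty":86,"tz":0,"turn":0.14,"grip":0},{"tx":42,"ty":120,"tz":0,"turn":0.19,"grip":0},{"tx":54,"ty":154,"tz":0,"turn":0.24,"grip":0},{"tx":66,"ty":188,"tz":0,"turn":0.29,"grip":0},{"tx":78,"ty":222,"tz":0,"turn":0.34,"grip":0},{"tx":90,"ty":256,"tz":0,"turn":0.39,"grip":0}]'

```text
time: 8.45
position: [566.5, 118.5, 341.2]
tcp_rot: [0.999, 0.046, -0.001, 0.0]
contact_force: [1.1, -0.4, 0.1]
opening: 57.2
grip_force: 43.0
```

Request:
send_rows --commands '[{"tx":12,"ty":34,"tz":0,"turn":0.04,"grip":0},{"tx":24,"ty":68,"tz":0,"turn":0.08,"grip":0},{"tx":34,"ty":98,"tz":0,"turn":0.12,"grip":0},{"tx":42,"ty":126,"tz":0,"turn":0.16,"grip":0},{"tx":48,"ty":148,"tz":0,"turn":0.189,"grip":0},{"tx":50,"ty":156,"tz":0,"turn":0.189,"grip":0},{"tx":50,"ty":156,"tz":0,"turn":0.189,"grip":0},{"tx":50,"ty":156,"tz":0,"turn":0.189,"grip":0}]'

```text
time: 9.25
position: [616.7, 271.8, 341.5]
tcp_rot: [0.99, 0.139, -0.001, 0.001]
contact_force: [0.3, -0.2, -1.5]
opening: 57.5
grip_force: 43.0
```

Request:
send_rows --commands '[{"tx":0,"ty":1,"tz":-10,"turn":0,"grip":0},{"tx":0,"ty":1,"tz":-20,"turn":0,"grip":0},{"tx":0,"ty":1,"tz":-30,"turn":0,"grip":0},{"tx":0,"ty":1,"tz":-40,"turn":0,"grip":0},{"tx":0,"ty":1,"tz":-50,"turn":0,"grip":0},{"tx":0,"ty":1,"tz":-50,"turn":0,"grip":0},{"tx":0,"ty":1,"tz":-50,"turn":0,"grip":0},{"tx":0,"ty":1,"tz":-50,"turn":0,"grip":0}]'

```text
time: 10.05
position: [616.9, 274.5, 292.6]
tcp_rot: [0.99, 0.139, 0.0, -0.0]
contact_force: [-0.6, 0.3, -0.9]
opening: 57.4
grip_force: 43.0
```

```bash
cat > fin.py <<'E'
import sys
from ov import *
s=sense(); a=get_image('side')[:,:,::-1].copy(); w=get_image('wrist')[:,:,::-1].copy()
piv,u,n,y,P=sleeve(s,41,71,153); mid=piv-21*u
f=np.array([np.cos(.28),np.sin(.28),0]);Z=np.array([0,0,1.]);pz=f*np.sin(np.radians(50))+Z*np.cos(np.radians(50));px=-f*np.sin(np.radians(40))+Z*np.cos(np.radians(40));py=np.cross(pz,px)
d=mid-[598.5,268.8,75]; print(np.round(s['position'],1),'pad frame xyz',[round(float(d@v),1) for v in(px,py,pz)],'angle',np.degrees(np.arccos(abs(n@pz))).round(1),s['time'])
for img,nm,r in((a,'side',0),(w,'wrist',3)):
    for p in proj(cam(nm),P): cv2.circle(img,tuple(np.round(p*16).astype(int)),8+16*r,(0,255,0),-1,cv2.LINE_AA,4)
A=cv2.resize(a[220:360,170:310],(480,480)); B=cv2.resize(w,(320,240))
cv2.imwrite(f'pics/{sys.argv[1]}.png',np.hstack([A,np.vstack([B,np.zeros((240,320,3),np.uint8)])]))
E
python3 fin.py f1
```

```text
[616.9 274.5 292.6] pad frame xyz [16.0, -0.4, 56.8] angle 1.1 10.05
```

View pics/f1.png

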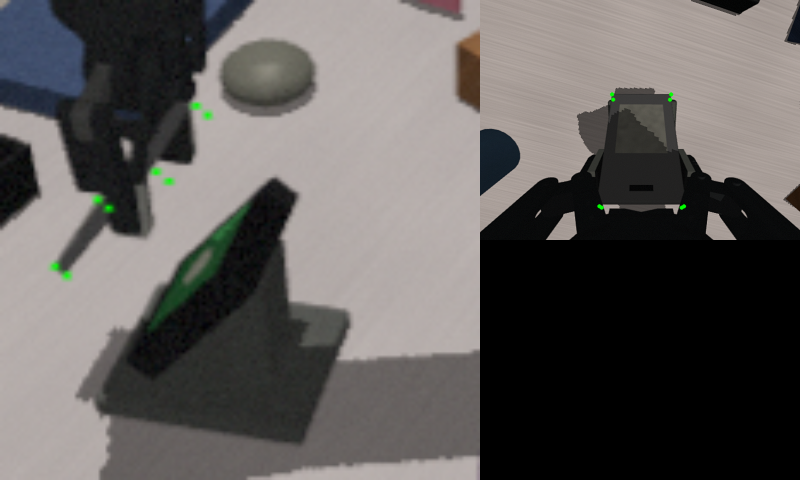

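Request:
send_rows --commands '[{"tx":0,"ty":0,"tz":-5,"turn":0,"grip":0},{"tx":0,"ty":0,"tz":-10,"turn":0,"grip":0},{"tx":0,"ty":0,"tz":-15,"turn":0,"grip":0},{"tx":0,"ty":0,"tz":-20,"turn":0,"grip":0},{"tx":0,"ty":0,"tz":-20,"turn":0,"grip":0},{"tx":0,"ty":0,"tz":-20,"turn":0,"grip":0},{"tx":0,"ty":0,"tz":-20,"turn":0,"grip":0},{"tx":0,"ty":0,"tz":-20,"turn":0,"grip":0}]'

```text
time: 10.95
position: [616.8, 274.4, 272.4]
tcp_rot: [0.99, 0.139, 0.0, -0.0]
contact_force: [0.1, 0.3, -1.0]
opening: 57.6
grip_force: 43.0
```

```bash
python3 fin.py f2
```

```text
[616.8 274.4 272.4] pad frame xyz [0.7, -0.3, 43.7] angle 1.0 10.95
```

View pics/f2.png

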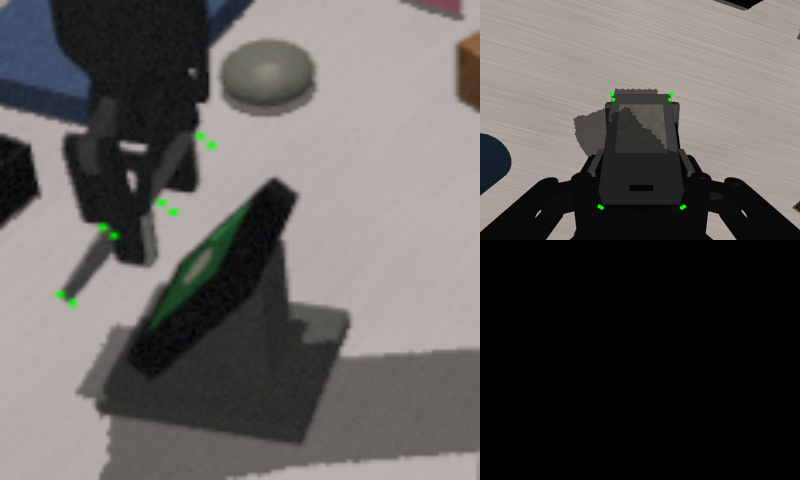

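The sleeve lies parallel to the face and centred over it, about 43 mm off with no contact, and the measured outline matches the picture.

```bash
python3 -c "from rig import hand_in; print(hand_in())"
```

```text
the job is handed in; nothing more can be done
None
```

I handed the job in with the grey sleeve held still over the reader's face: about 44 mm off it, under 1 mm off centre and about 1 degree from parallel by my measurements, with no contact seen; on the way the gripper briefly pressed on something at the rack, probably the blue sleeve (about 28 N), but the blue sleeve and fob looked in place afterwards.

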